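# Lift one end of a chest with a furniture lifter and hold it up

### The arm

A 6-joint arm with a two-finger parallel gripper is mounted at the origin on the work surface. World frame = base frame: x ahead of the robot, y to its left, z up, the work surface at z = 0. Lengths are in m, angles in rad, forces in N, time in s.
With the tool pointing down it reaches from about 0.35 to 0.85 m from the base axis. Payload 8.1 kg.
Tool frame: the origin (TCP) lies midway between the tips of the shut fingers; the grasp point (between the pads) lies robot.grip_depth behind it (robot.grip_depth is the distance from the TCP to the grasp point, in m); z points along the fingers, y is the line along which they close (so a half turn about z gives the same grasp; the last joint's range is limited). The gripper opens to 93 mm and grips with 3 to 60 N. Pads are 15 mm wide; open, the fingers measure 128 mm over their backs; the gripper's body (75 mm by 188 mm) begins 65 mm behind the grasp point.
Start: joints at [-1.417, 0.13, 1.488, -0, 1.523, -0.085], TCP at [0.142, -0.583, 0.219] pointing down, gripper open.
Joint ranges: [-2.96, 2.96], [-0.89, 2.26], [0.02, 2.5], [-1.34, 4.48], [0, 2.73], [-2.66, 2.66]. Speed limits (rad/s): [2.39, 2.39, 2.79, 3.14, 3.14, 3.14].

### API

Orientations are given as a rotation vector (axis times angle).
In Python, from plant import robot gives the robot as it stands.
- The arm moves only by the tool carry_out, never from a script. Its argument "rows" is a list of rows, each a list of 6 numbers: the shift along the tool's x, y, z in m, then the turn, a rotation vector about the tool's x, y, z in degrees. A call has 1 to 12 rows; each row is the pose to reach, as a shift and turn from the pose commanded when the call began, along the tool's axes at that moment; what a row does not reach only later rows make up. A row lasts 1/8 s, in which the tool goes at most 62.5 mm and 10.7 degrees, less where a joint would pass 70% of its speed; a pose out of reach is approached as far as the arm can. A call with a gripper value outside its range is refused whole. "jaw" is the closure in counts, from 0 (fully open) to 255 (shut), set as the call begins (left out, the last holds). The fingers move at their own pace and stop on an object; "force" is the grip in N (left out, the last holds). Time passes only in rows, so rows that repeat a pose let the fingers close. It gives the time, the measured TCP pose, the force, the opening and the grip force at its end, in the units of the state.
- robot.read_state(): the state, without advancing time (a new reading comes with each control period).
- robot.read_camera(name): name is "scene" or "top" or "wrist"; returns the picture (384x512x3 uint8, red, green, blue); there is no depth.
- robot.camera_model(name): a dict with "fx", "fy", "cx", "cy" (pixels), "R" (3x3) and "t" (3): a world point X has camera coordinates R X + t; the wrist camera has in their place "mount" (4x4, takes a point from camera to tool coordinates, whose origin is the TCP and whose axes are the flange's). Camera axes: x right, y down, z forward; pixel columns grow to the right and rows downward; lengths in m; the calibration is good to about 2 mm. A picture is of the moment at which its call begins: read the wrist's pose just before it. camera_model takes no time and is no camera call.
- robot.close_job(): hands the job in; it is judged then, once.
Trained networks look in the newest picture that a camera, given by its name, has taken for a name from the list of things; names that differ only in an ending like _2 or _b are one class to them, and where a whole thing is asked for, a point or a joint stands for the part that bears it (a point fixed in the world has none). Each returns a list of dicts, best first, with "conf" (0 to 1); they miss things now and then, are a little off and sometimes report something else, mostly with a low value. They report only what shows in the picture. A call takes as long as a camera call. They do not tell look-alikes from the thing itself.
- robot.outline_of(camera, target): "pixels" (384x512 bool, what is visible of it) and "pixel" ([column, row] in pixels, amid what is visible of it).
The state is a dict: "t": time; "q": joint angles; "dq": joint speeds; "joint_torque": joint torques, N m; "tool_pos": TCP position; "orientation": TCP orientation; "force": force on the tool from outside, world axes, zero at the start; "wrist_torque": the same for the moment, N m; "opening": finger opening in m; "gripper_force": force on a finger pad.
Only numpy, scipy, OpenCV 4.12 (cv2) and the standard library are available. Lean on these libraries where they do the work, as an engineer would, in place of code of your own. Each camera call takes 0.05 s, during which the arm holds its last target. There are 200 camera calls.

### The job

One end of the small black chest must be held up so that felt glides can be slipped under its two feet there. Push the loose square handle fully home in the socket of the orange furniture lifter and set the lifter's round saddle centred under the red-taped lift point at the end of the chest's base moulding, then press the handle down until both feet at that end stand about a centimetre or more clear of the table, and finish while still holding the handle down with the chest resting on the saddle. Do not shove the chest out of place or lift it by hand, keep the cat and the dish standing on it, and leave the other things on the table where they are.

Things in the scene. Friction and masses are not known exactly. Their poses are not given: they have to be found in the camera images.
- chest: small black chest of drawers, loose, 5 to 7 kg, 207 mm tall. Origin: table level under its centre; x along its length. Base moulding 330 (x) by 250 mm, underside 45, top 65 mm above the table, projecting 25 mm all round beyond the 280 by 200 mm carcase; top board 300 by 220. The lift end is the -x end; it faces roughly to the robot's left (+y)
- lift_mark (a point): marked lift point on the moulding's flat underside, in the middle of the lift end, 15 mm in from the moulding's end edge, 45 mm above the table; axes as the chest's. A strip of red tape 30 mm wide marks it: over the moulding's end face and top, up the carcase and 45 mm onto the chest's top
- foot_a (a point): underside of one lift-end foot (36 mm square, 45 mm tall) at chest x -138, y +98 mm; height 0 while it stands on the table
- foot_b (a point): underside of the other lift-end foot, at chest x -138, y -98 mm, so 160 mm is free between the two; height 0 while it stands on the table
- jack: orange furniture lifter (lever jack), loose, 0.9 kg. Origin: table level under its pivot (50 mm up); x points forward to the saddle (71 mm ahead), -x to the handle socket; at the start x points roughly to the robot's right (-y). Base plate x -65 to +45, 64 mm wide, 5 thick. Two upright cheeks, x -22 to +22, 44 mm over their outsides, 65 mm tall: grip it across these from above and slide it
- lever (a joint): lever angle: 0 with the handle up at its stop (saddle lowest, held by a 0.5 N m spring), grows as the handle is pressed down, stop at 0.42 rad. Saddle meets the chest at about 0.11, lifts its end 10 mm at about 0.26, 20 mm at about 0.40. Springs back if let go. Under the chest's load it takes 12 to 18 N down on the handle 180 mm from the pivot
- saddle: round rubber-topped saddle, 36 mm across, 8 mm thick, swivelling on the lever's front arm. Origin: centre of its top face, 37 mm above the table at the start, so 8 mm under the moulding when slid beneath it
- socket_mouth (a point): mouth of the dark steel handle socket, on its axis, 95 mm from the pivot, 92 mm above the table at the start. The socket rises backward at 26 degrees less the lever angle; 17 mm square inside, 23 outside, two walls upright; 65 mm deep; the mouth flares for 8 mm more to about 25 mm. Axes: those of the lever (as the jack's at lever 0), not along the slope
- socket_bottom (a point): centre of the socket's closed bottom, 30 mm from the pivot on the same axis; the axis runs from here through the mouth
- handle: loose steel handle, 14 mm square tube, 230 mm long, 0.15 kg, lying flat on the table. Origin: underside of its middle; x along it to the plug end (+x), which goes in the socket and at the start points roughly to the robot's right (-y). Plug end black, tapered to 10 mm over the last 8. Yellow band 65 mm from the plug end meets the mouth when home. Black rubber grip from x -28 to the tail, -115
- handle_tip (a point): centre of the handle's plug end face, 7 mm above the table at the start; axes as the handle's
- cat: white china cat, 90 mm tall, 52 mm wide, standing loose on the chest's top
- dish: terracotta dish, 90 mm across, 35 mm tall, standing loose on the chest's top
- tape: roll of red tape, 60 mm across, 18 mm tall, lying on the table
- glides: stack of two felt glides, 38 mm across, 20 mm tall, on the table
- level: small spirit level, 230 by 22 by 48 mm, on the table beyond the lifter
- tin: copper tin, 64 mm across, 45 mm tall, on the table
- trinket_box: dark wooden box, 100 by 75 by 55 mm, on the table
Things that resemble listed ones, but are neither listed nor needed, are in the scene too. What is shaped like the dish but turquoise or yellow is not meant.

How it is judged:
By the outcome, as a careful person would: the job done as asked, in the order asked, and still so for the second after the job is handed in, while the arm keeps its last pose, push and grip.
It also fails if it takes over 64 s, if anything falls off the work surface, if the arm or the gripper's body presses on something with over 40 N, if the wrist force passes 120 N, or if a joint passes its speed limit or range.

## Working session

There is one attempt and no reset: what is moved stays moved. The work goes in short steps, Python scripts to look and compute and a tool call to move; the robot and the scene stay as the last step left them, time stands still between calls to the robot, and variables do not carry over. Pictures are saved under pics/ and viewed, at most 10 in all, crops included, and the job is handed in when it is done.

Besides the shell and the picture viewer there is one more tool, called after "Request:" by a JSON object that holds its "method" and its "body". carry_out: Moves the arm, as the interface text tells. Its arguments: {"type":"object","properties":{"rows":{"type":"array"},"jaw":{"type":"number"},"force":{"type":"number"}},"required":["rows"]}

```bash
ls; mkdir -p pics
python3 - <<'E'
from plant import robot
import cv2,numpy as np
for n in ["scene","top"]:
    im=robot.read_camera(n); cv2.imwrite(f"pics/{n}0.png",im[:,:,::-1])
    m=robot.camera_model(n); print(n,m["fx"],m["cx"],m["cy"],np.round(np.array(m["R"]),3).tolist(),np.round(m["t"],3), np.round(-np.array(m["R"]).T@m["t"],3))
    for t in ["chest","jack","handle","saddle","lift_mark","cat","dish"]:
        r=robot.outline_of(n,t); print(t,[(round(d["conf"],2),np.round(d["pixel"]).tolist(),int(d["pixels"].sum())) for d in r[:4]])
print(robot.grip_depth, robot.read_state()); print(robot.camera_model("wrist"))
E
```

```text
pics
scene 455.6810920670207 258.15548922876275 188.16427263444388 [[-0.885, 0.466, -0.005], [0.369, 0.692, -0.62], [-0.285, -0.551, -0.784]] [ 0.455 -0.134  1.697] [0.936 0.815 1.251]
chest [(0.87, [198.0, 134.0], 5883)]
jack [(0.9, [254.0, 229.0], 829)]
handle [(0.61, [327.0, 284.0], 447)]
saddle [(0.45, [243.0, 210.0], 87)]
lift_mark [(0.6, [198.0, 133.0], 6013)]
cat [(0.69, [178.0, 90.0], 257), (0.49, [303.0, 330.0], 1248)]
dish [(0.83, [257.0, 114.0], 322), (0.58, [273.0, 130.0], 319), (0.57, [211.0, 86.0], 397)]
top 388.2512222654346 258.9054174477318 195.96396871649048 [[0.019, -1.0, -0.007], [-0.989, -0.017, -0.147], [0.146, 0.009, -0.989]] [0.025 0.564 1.177] [0.385 0.024 1.247]
chest [(0.76, [378.0, 186.0], 9519)]
jack [(0.81, [239.0, 194.0], 932)]
handle [(0.58, [158.0, 220.0], 338), (0.34, [240.0, 193.0], 861)]
saddle [(0.52, [266.0, 189.0], 103), (0.25, [163.0, 150.0], 375)]
lift_mark [(0.76, [380.0, 188.0], 9725), (0.57, [237.0, 193.0], 524)]
cat [(0.92, [428.0, 176.0], 450)]
dish [(0.93, [360.0, 281.0], 676), (0.83, [399.0, 284.0], 682), (0.66, [414.0, 210.0], 934)]
0.
[... 461 characters left out ...]
entation': array([ 3.11916604e+00,  3.74307839e-01, -9.44974003e-06]), 'force': array([ 0.1627375 , -0.65294752, -1.01088112]), 'wrist_torque': array([-0.03978274,  0.02289527,  0.03015216]), 'gripper_force': 0.0, 'opening': 0.09274578029725299}
{'fx': 319.24968964642454, 'fy': 319.24968964642454, 'cx': 257.0477104269155, 'cy': 191.98873881363247, 'mount': array([[-7.03673866e-04, -9.55384512e-01, -2.95364078e-01,
         8.19663406e-02],
       [ 9.99999745e-01, -6.36745148e-04, -3.22778703e-04,
        -2.83758565e-04],
       [ 1.20306131e-04, -2.95364230e-01,  9.55384717e-01,
        -1.66478681e-01],
       [ 0.00000000e+00,  0.00000000e+00,  0.00000000e+00,
         1.00000000e+00]])}
```

Run:
```python
import cv2
for n in ["scene","top"]:
    im=cv2.imread(f"pics/{n}0.png"); cv2.imwrite(f"pics/{n}0b.png",cv2.resize(im,(800,600),interpolation=cv2.INTER_CUBIC))
```

```text
(no output)
```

View pics/top0b.png

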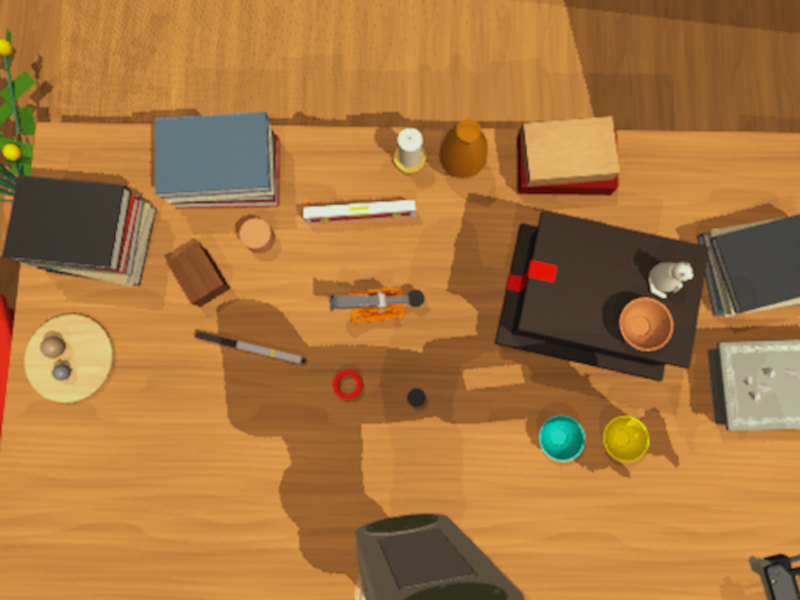

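View pics/scene0b.png

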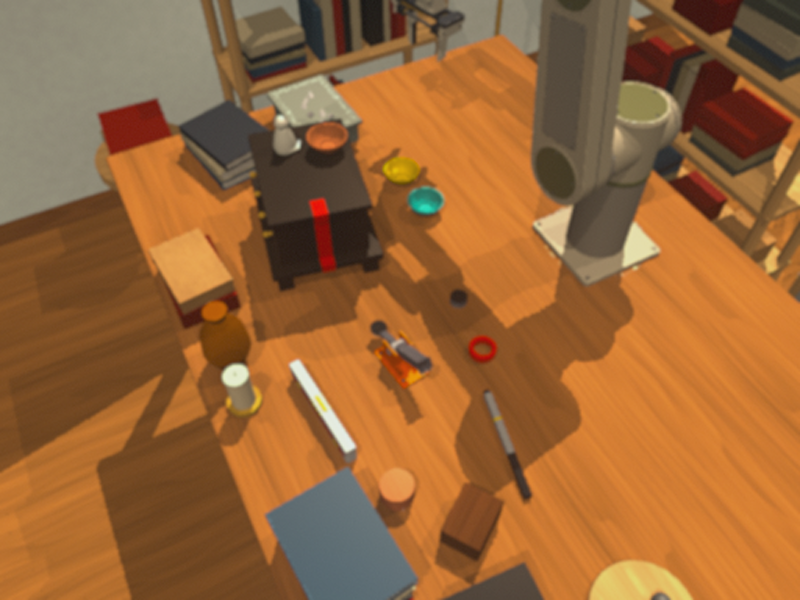

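The top view (800x600 scale) shows the handle running from (195,334) to its plug at (305,360). The jack's saddle is at (416,298) and its socket mouth at (332,301). The chest's red tape is at about (517,283) to (543,272). The jack, handle and chest each have only one candidate. The terracotta dish is at (646,323), and the turquoise and yellow dishes are look-alikes. Next I'll fit the poses with the known geometry.

```bash
cat > h.py <<'E'
from plant import robot
import numpy as np, cv2
from scipy.spatial.transform import Rotation as Rn
from scipy.optimize import minimize
def cam(n, st=None):
    m=robot.camera_model(n); K=(m["fx"],m["fy"],m["cx"],m["cy"])
    if n!="wrist": return K,np.array(m["R"]),np.array(m["t"])
    Rt=Rn.from_rotvec(st["orientation"]).as_matrix(); M=np.array(m["mount"])
    Rc=Rt@M[:3,:3]; p=Rt@M[:3,3]+st["tool_pos"]; return K,Rc.T,-Rc.T@p
def proj(c,X):
    K,R,t=c; P=np.atleast_2d(X)@R.T+t; return np.c_[K[0]*P[:,0]/P[:,2]+K[2],K[1]*P[:,1]/P[:,2]+K[3]]
def ray(c,px,z):
    K,R,t=c; d=R.T@np.array([(px[0]-K[2])/K[0],(px[1]-K[3])/K[1],1]); o=-R.T@t; return o+d*(z-o[2])/d[2]
def box(x0,x1,y0,y1,z0,z1): return np.array([[x,y,z] for x in(x0,x1) for y in(y0,y1) for z in(z0,z1)])/1000.
def slope(x0,x1,h,a=np.radians(26)):  # prism along socket axis from pivot
    b=box(-x1,-x0,-h,h,-h,h); c,s=np.cos(a),np.sin(a)
    return np.c_[b[:,0]*c+b[:,2]*s, b[:,1], -b[:,0]*s+b[:,2]*c]+[0,0,.05]
an=np.linspace(0,2*np.pi,16,endpoint=False)
disc=np.array([[71+18*np.cos(a),18*np.sin(a),z] for a in an for z in(29,37)])/1000.
chest=[box(-165,165,-125,125,45,65),box(-140,140,-100,100,65,195),box(-150,150,-110,110,195,207)]+[box(sx*138-18,sx*138+18,sy*98-18,sy*98+18,0,45) for sx in(-1,1) for sy in(-1,1)]
jack=[box(-65,45,-32,32,0,5),box(-22,22,-22,-16,5,65),box(-22,22,16,22,5,65),disc,slope(22,95,11.5),slope(95,103,13)]
jack.append(box(10,71,-7,7,28,50))
handle=[box(-115,115,-7,7,0,14)]
def place(B,p): 
    c,s=np.cos(p[2]),np.sin(p[2]); return [b@np.array([[c,s,0],[-s,c,0],[0,0,1]])+[p[0],p[1],0] for b in B]
def render(c,B,p,S=4):
    m=np.zeros((384*S,512*S),np.uint8)
    for b in place(B,p): cv2.fillConvexPoly(m,cv2.convexHull((np.round((proj(c,b)+.5)*S-.5)).astype(np.int32)),1)
    return cv2.resize(m.astype(np.float32),(512,384),interpolation=cv2.INTER_AREA)
def fit(views,B,p0,step=(.01,.01,.05)):
    def f(p):
        s=0
        for c,m in views:
            r=render(c,B,p); s+=1-np.minimum(r,m).sum()/np.maximum(r,m).sum()
        return s
    best=None
    for k in range(2):
        q=p0 if best is None else best.x
        sim=np.array([q]+[np.array(q)+np.eye(3)[i]*step[i]/(k+1) for i in range(3)])
        best=minimize(f,q,method="Nelder-Mead",options=dict(initial_simplex=sim,xatol=1e-4,fatol=1e-5))
    return best.x,best.fun/len(views)
E
cat > m1.py <<'E'
from h import *
g={"chest":(chest,[.4,-.36,-1.4]),"jack":(jack,None),"handle":(handle,None)}
C={n:cam(n) for n in("scene","top")}
for n in C: robot.read_camera(n)
M={}
for n in C:
    for t in g: M[n,t]=robot.outline_of(n,t)
print({k:(v[0]["conf"] if v else 0) for k,v in M.items()})
H=lambda m:cv2.morphologyEx(m.astype(np.uint8),cv2.MORPH_CLOSE,np.ones((25,25))).astype(np.float32)
V=lambda v:(lambda a,b:[(a[0]+b[0])/2,(a[1]+b[1])/2,np.arctan2(b[1]-a[1],b[0]-a[0])])
c=C["top"]; sc=.64
def st(a,b,z): a=ray(c,np.array(a)*sc,z);b=ray(c,np.array(b)*sc,z); return [(a[0]+b[0])/2,(a[1]+b[1])/2,np.arctan2(b[1]-a[1],b[0]-a[0])]
P0={"handle":st((195,334),(305,360),.007),"jack":st((345,301),(416,298),.04),"chest":st((530,275),(690,310),.207)}
for t in g:
    vs=[(C[n],(H(M[n,t][0]["pixels"]) if t=="chest" else M[n,t][0]["pixels"].astype(np.float32))) for n in C]
    print(t,np.round(P0[t],3),"both",[np.round(x,4) for x in fit(vs,g[t][0],P0[t])])
    for v in vs: print("   ",[np.round(x,4) for x in fit([v],g[t][0],P0[t])])
E
python3 m1.py
```

```text
{('scene', 'chest'): 0.82, ('scene', 'jack'): 0.68, ('scene', 'handle'): 0.63, ('top', 'chest'): 0.56, ('top', 'jack'): 0.68, ('top', 'handle'): 0.62}
chest [ 0.569 -0.322 -1.775] both [array([ 0.5798, -0.328 , -1.7751]), np.float64(0.0314)]
    [array([ 0.5785, -0.3275, -1.7769]), np.float64(0.0405)]
    [array([ 0.581 , -0.3279, -1.7806]), np.float64(0.0169)]
jack [ 0.576  0.084 -1.511] both [array([ 0.5742,  0.0862, -1.4566]), np.float64(0.5432)]
    [array([ 0.5765,  0.0839, -1.5106]), np.float64(1.0)]
    [array([ 0.5742,  0.0862, -1.4566]), np.float64(0.0864)]
handle [ 0.479  0.351 -1.783] both [array([ 0.4791,  0.3516, -1.7936]), np.float64(0.2124)]
    [array([ 0.4789,  0.3537, -1.7894]), np.float64(0.2018)]
    [array([ 0.4805,  0.3536, -1.7878]), np.float64(0.2139)]
```

```bash
cat >> h.py <<'E'
def down(yaw,tilt=0):  # tool x at yaw, z down; tilt: nose-down pitch with tool x raised by tilt
    x=np.array([np.cos(yaw)*np.cos(tilt),np.sin(yaw)*np.cos(tilt),np.sin(tilt)]); y=np.array([np.sin(yaw),-np.cos(yaw),0])
    return np.c_[x,y,np.cross(x,y)]
def rows(way,start=None,lin=.06,ang=10.3):
    """way: list of (pos,R[,nrows]); prints rows relative to start"""
    st=robot.read_state(); p,R=(st["tool_pos"],Rn.from_rotvec(st["orientation"]).as_matrix()) if start is None else start
    p0,R0=p,R; out=[]
    for w in way:
        q,S=np.array(w[0]),w[1]; rv=Rn.from_matrix(R.T@S).as_rotvec()
        n=max(1,int(np.ceil(np.linalg.norm(q-p)/lin)),int(np.ceil(np.degrees(np.linalg.norm(rv))/ang)))
        if len(w)>2:n=w[2]
        for k in range(1,n+1):
            pk=p+(q-p)*k/n; Rk=R@Rn.from_rotvec(rv*k/n).as_matrix()
            out.append([round(v,3) for v in R0.T@(pk-p0)]+[round(v,1) for v in np.degrees(Rn.from_matrix(R0.T@Rk).as_rotvec())])
        p,R=q,S
    print(len(out)); [print(str([float(x)+0 for x in r])+",") for r in out]
E
python3 - <<'E'
from h import *
rows([((.30,-.32,.25),down(.5)),((.38,-.02,.25),down(1.0)),((.50,.29,.25),down(1.35))])
c=cam("top")
for p,z in [((303,213),.048),((415,208),.048),((348,384),.018),((416,397),.02)]: print(p,np.round(ray(c,np.array(p)*.64,z),3))
E
```

```text
18
[0.036, -0.036, -0.005, 0.0, 0.0, -2.5],
[0.072, -0.073, -0.01, 0.0, 0.0, -5.0],
[0.108, -0.109, -0.016, 0.0, 0.0, -7.5],
[0.144, -0.145, -0.021, 0.0, 0.0, -10.0],
[0.18, -0.182, -0.026, 0.0, 0.0, -12.5],
[0.216, -0.218, -0.031, 0.0, 0.0, -15.0],
[0.241, -0.264, -0.031, 0.0, 0.0, -19.7],
[0.265, -0.309, -0.031, 0.0, 0.0, -24.5],
[0.29, -0.354, -0.031, 0.0, 0.0, -29.3],
[0.315, -0.4, -0.031, 0.0, 0.0, -34.1],
[0.34, -0.445, -0.031, 0.0, 0.0, -38.8],
[0.364, -0.491, -0.031, 0.0, 0.0, -43.6],
[0.396, -0.536, -0.031, 0.0, 0.0, -47.0],
[0.428, -0.582, -0.031, 0.0, 0.0, -50.3],
[0.459, -0.627, -0.031, 0.0, 0.0, -53.6],
[0.491, -0.673, -0.031, 0.0, 0.0, -57.0],
[0.523, -0.718, -0.031, 0.0, 0.0, -60.3],
[0.554, -0.764, -0.031, 0.0, 0.0, -63.7],
(303, 213) [0.752 0.247 0.048]
(415, 208) [0.766 0.017 0.048]
(348, 384) [0.407 0.146 0.018]
(416, 397) [0.383 0.009 0.02 ]
```

Request:
{"method": "carry_out", "body": {"rows": [[0.036,-0.036,-0.005,0,0,-2.5],[0.072,-0.073,-0.01,0,0,-5],[0.108,-0.109,-0.016,0,0,-7.5],[0.144,-0.145,-0.021,0,0,-10],[0.18,-0.182,-0.026,0,0,-12.5],[0.216,-0.218,-0.031,0,0,-15],[0.241,-0.264,-0.031,0,0,-19.7],[0.265,-0.309,-0.031,0,0,-24.5],[0.29,-0.354,-0.031,0,0,-29.3],[0.315,-0.4,-0.031,0,0,-34.1],[0.34,-0.445,-0.031,0,0,-38.8],[0.364,-0.491,-0.031,0,0,-43.6]], "jaw": 0, "force": 50}}

```text
t: 2.7
tool_pos: [0.3797, -0.0182, 0.25]
orientation: [2.754, 1.509, 0.002]
force: [0.3, -0.2, 0.2]
opening: 0.0928
gripper_force: 0.0
```

Run:
```python
from h import *
print(robot.read_state()["tool_pos"])
rows([((.50,.29,.25),down(1.35))])
```

```text
[ 0.37974102 -0.01819393  0.25001858]
6
[0.054, -0.011, 0.0, 0.0, 0.0, -3.3],
[0.108, -0.022, 0.0, 0.0, 0.0, -6.6],
[0.162, -0.032, 0.0, 0.0, 0.0, -10.0],
[0.216, -0.043, 0.0, 0.1, 0.0, -13.3],
[0.27, -0.054, 0.0, 0.1, 0.0, -16.6],
[0.324, -0.065, 0.0, 0.1, 0.0, -19.9],
```

Request:
{"method": "carry_out", "body": {"rows": [[0.054,-0.011,0,0,0,-3.3],[0.108,-0.022,0,0,0,-6.6],[0.162,-0.032,0,0,0,-10],[0.216,-0.043,0,0,0,-13.3],[0.27,-0.054,0,0,0,-16.6],[0.324,-0.065,0,0,0,-19.9],[0.324,-0.065,0,0,0,-19.9],[0.324,-0.065,0,0,0,-19.9]]}}

```text
t: 3.7
tool_pos: [0.4997, 0.2877, 0.2493]
orientation: [2.455, 1.96, -0.001]
force: [0.7, 0.4, -0.2]
opening: 0.0928
gripper_force: 0.0
```

```bash
cat > m2.py <<'E'
from h import *
import sys
st=robot.read_state(); im=robot.read_camera("wrist"); c=cam("wrist",st)
ov=im[:,:,::-1].copy()
for t,B,p in [("handle",handle,[.4795,.353,-1.79]),("jack",jack,[.5742,.086,-1.48])]:
    r=robot.outline_of("wrist",t); print(t,[(round(d["conf"],2),np.round(d["pixel"]).tolist(),int(d["pixels"].sum())) for d in r])
    if not r: continue
    q=proj(c,place([np.array([[0,0,.03]])],p)[0])[0]
    d=min(r,key=lambda d:np.linalg.norm(np.array(d["pixel"])-q))
    x,f=fit([(c,d["pixels"].astype(np.float32))],B,p); print(t,np.round(x,4),round(f,3))
    for b in place(B,x): cv2.polylines(ov,[cv2.convexHull(np.round(proj(c,b)).astype(np.int32))],True,(255,255,0),1)
cv2.imwrite("pics/"+sys.argv[1],cv2.resize(ov,(800,600),interpolation=cv2.INTER_CUBIC))
cv2.imwrite("pics/raw_"+sys.argv[1],im[:,:,::-1])
E
python3 m2.py w1.png
```

```text
handle [(0.69, [230.0, 103.0], 2553)]
handle [ 0.4774  0.3518 -1.7925] 0.084
jack [(0.95, [332.0, 275.0], 2377)]
jack [ 0.5663  0.0841 -1.4075] 0.382
```

View pics/w1.png

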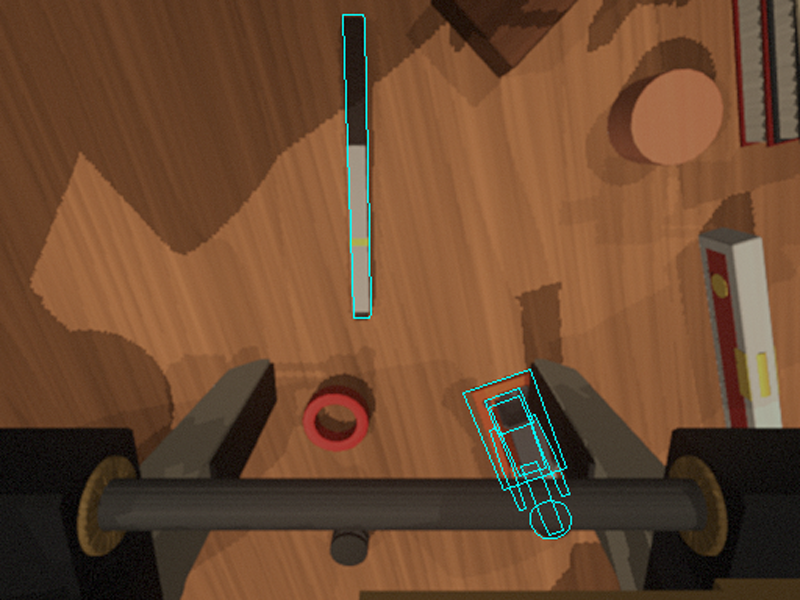

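The wrist view shows the handle, well fitted (plug end at (362,315), band at (360,243)), and the jack's back half at (515,430), with the gripper hiding the rest. I'll shift over the jack for a clear look.

Run:
```python
from h import *
rows([((.57,.05,.25),down(1.6))])
```

```text
5
[-0.043, 0.024, 0.0, 0.0, 0.0, -2.9],
[-0.086, 0.048, 0.0, 0.0, 0.0, -5.8],
[-0.129, 0.073, 0.0, 0.0, 0.0, -8.7],
[-0.172, 0.097, 0.0, 0.0, 0.0, -11.7],
[-0.215, 0.121, 0.0, 0.1, 0.0, -14.6],
```

Request:
{"method": "carry_out", "body": {"rows": [[-0.043,0.024,0,0,0,-2.9],[-0.086,0.048,0,0,0,-5.8],[-0.129,0.073,0,0,0,-8.7],[-0.172,0.097,0,0,0,-11.7],[-0.215,0.121,0,0,0,-14.6],[-0.215,0.121,0,0,0,-14.6],[-0.215,0.121,0,0,0,-14.6]]}}

```text
t: 4.72
tool_pos: [0.5699, 0.051, 0.2502]
orientation: [2.189, 2.253, 0.001]
force: [-0.0, 0.7, -0.3]
opening: 0.0931
gripper_force: 0.0
```

```bash
python3 m2.py w2.png
```

```text
handle []
jack [(0.7, [260.0, 119.0], 6312)]
jack [ 0.5717  0.0847 -1.4425] 0.036
```

View pics/w2.png

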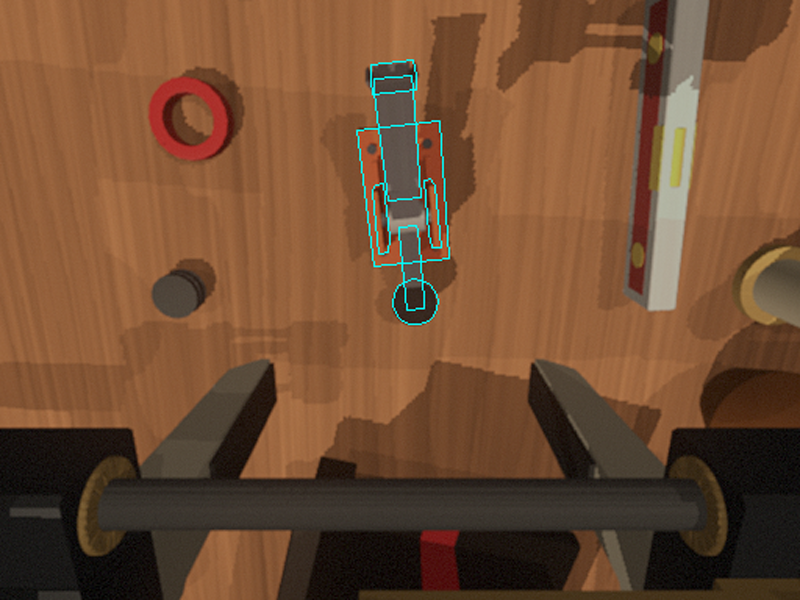

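The jack fit overlays tightly (saddle at (415,302), socket mouth at (393,75)), giving jack = (0.5717, 0.0847, yaw -1.4425). Next I'll grasp the handle on its rubber grip.

Run:
```python
from h import *
R=down(1.349)
rows([((.487,.391,.12),R),((.487,.391,.003),R)],lin=.058)
```

```text
10
[0.049, -0.01, 0.019, 0.0, 0.0, 2.1],
[0.097, -0.021, 0.037, 0.0, 0.0, 4.2],
[0.146, -0.031, 0.056, 0.0, 0.0, 6.2],
[0.195, -0.041, 0.074, 0.0, 0.0, 8.3],
[0.244, -0.052, 0.093, 0.0, 0.0, 10.4],
[0.292, -0.062, 0.111, 0.0, 0.0, 12.5],
[0.341, -0.072, 0.13, 0.0, 0.0, 14.5],
[0.341, -0.072, 0.169, 0.0, 0.0, 14.5],
[0.341, -0.072, 0.208, 0.0, 0.0, 14.5],
[0.341, -0.072, 0.247, 0.0, 0.0, 14.5],
```

Request:
{"method": "carry_out", "body": {"rows": [[0.049,-0.01,0.0,0.0,0.0,2.1],[0.097,-0.021,0.02,0.0,0.0,4.2],[0.146,-0.031,0.05,0.0,0.0,6.2],[0.195,-0.041,0.074,0.0,0.0,8.3],[0.244,-0.052,0.093,0.0,0.0,10.4],[0.292,-0.062,0.111,0.0,0.0,12.5],[0.341,-0.072,0.13,0.0,0.0,14.5],[0.341,-0.072,0.17,0.0,0.0,14.5],[0.341,-0.072,0.21,0.0,0.0,14.5],[0.341,-0.072,0.235,0.0,0.0,14.5],[0.341,-0.072,0.247,0.0,0.0,14.5],[0.341,-0.072,0.247,0.0,0.0,14.5]]}}

```text
t: 6.38
tool_pos: [0.4872, 0.3906, 0.0027]
orientation: [-2.453, -1.963, 0.0]
force: [-0.0, 0.1, 0.8]
opening: 0.0932
gripper_force: 0.0
```

Request:
{"method": "carry_out", "body": {"rows": [[0,0,0,0,0,0],[0,0,0,0,0,0],[0,0,0,0,0,0],[0,0,0,0,0,0],[0,0,0,0,0,0],[0,0,0,0,0,0],[0,0,0,0,0,0],[0,0,0,0,0,0]], "jaw": 255, "force": 50}}

```text
t: 7.38
tool_pos: [0.4876, 0.39, 0.0026]
orientation: [2.454, 1.962, -0.0]
force: [0.1, 0.3, -0.2]
opening: 0.0178
gripper_force: 0.0
```

Request:
{"method": "carry_out", "body": {"rows": [[0,0,0,0,0,0],[0,0,0,0,0,0],[0,0,0,0,0,0]]}}

```text
t: 7.75
tool_pos: [0.4876, 0.39, 0.0026]
orientation: [-2.454, -1.962, 0.0]
force: [-0.6, -0.4, -0.9]
opening: 0.0134
gripper_force: 50.0
```

```bash
cat > ins.py <<'E'
from h import *
J=np.array([.5717,.0847]); JY=-1.4425; A=np.radians(26)
tip_tool=np.array([-.155,0,-.0044])
def tcp(s,up=0,R=down(JY+np.pi,A)):   # TCP pose for tip at distance s from pivot along socket axis
    return np.r_[J,.05]+R[:,0]*s+np.array([0,0,up])-R@tip_tool,R
E
python3 - <<'E'
from ins import *
print(robot.read_state())
rows([((.487,.391,.13),down(1.349)),tcp(.16,.03)])
E
```

```text
{'t': 7.75, 'q': array([5.92582246e-01, 3.90838171e-01, 1.59456439e+00, 6.19282481e-05,
       1.15630450e+00, 8.14541547e-01]), 'dq': array([-0.00101333,  0.00151043, -0.00040026, -0.00146448,  0.00043081,
        0.00136933]), 'joint_torque': array([-2.09753215e-01, -6.30965495e+01, -4.33619928e+01, -7.39961257e-02,
       -1.45111252e-01, -2.48175859e-02]), 'tool_pos': array([0.4875658 , 0.39002866, 0.00260238]), 'orientation': array([-2.45377740e+00, -1.96167457e+00,  1.71825422e-04]), 'force': array([-0.55793351, -0.36013734, -0.89661449]), 'wrist_torque': array([ 0.02054581,  0.05317707, -0.06910502]), 'gripper_force': 49.99801754951477, 'opening': 0.01343463319561146}
7
[0.0, 0.0, -0.042, 0.0, 0.0, 0.0],
[0.001, -0.001, -0.085, 0.0, 0.0, 0.0],
[0.001, -0.001, -0.127, 0.0, 0.0, 0.0],
[-0.002, 0.012, -0.148, 1.1, 6.4, -4.9],
[-0.005, 0.025, -0.169, 2.3, 12.9, -9.9],
[-0.008, 0.038, -0.191, 3.4, 19.3, -14.8],
[-0.012, 0.051, -0.212, 4.5, 25.7, -19.7],
```

Request:
{"method": "carry_out", "body": {"rows": [[0.0,0.0,-0.03,0.0,0.0,0.0],[0.0,0.0,-0.07,0.0,0.0,0.0],[0.0,0.0,-0.11,0.0,0.0,0.0],[0.001,-0.001,-0.127,0.0,0.0,0.0],[-0.002,0.012,-0.148,1.1,6.4,-4.9],[-0.005,0.025,-0.169,2.3,12.9,-9.9],[-0.008,0.038,-0.191,3.4,19.3,-14.8],[-0.012,0.051,-0.212,4.5,25.7,-19.7],[-0.012,0.051,-0.212,4.5,25.7,-19.7],[-0.012,0.051,-0.212,4.5,25.7,-19.7]]}}

```text
t: 9.0
tool_pos: [0.534, 0.3668, 0.2129]
orientation: [-1.833, -2.079, -0.418]
force: [0.4, -0.2, -2.3]
opening: 0.0134
gripper_force: 50.0
```

Run:
```python
from ins import *
st=robot.read_state(); R=Rn.from_rotvec(st["orientation"]).as_matrix()
Bt=np.array([[x,y,z] for x in(0,.23) for y in(-.007,.007) for z in(-.007,.007)])+tip_tool   # handle in tool frame
W=Bt@R.T+st["tool_pos"]
tiles=[]
for n in("scene","top","wrist"):
    im=robot.read_camera(n)[:,:,::-1]; c=cam(n,st); S=4
    big=cv2.resize(im,None,fx=S,fy=S,interpolation=cv2.INTER_CUBIC)
    for b in place(jack,[*J,JY])[3:6]+[W]: cv2.polylines(big,[cv2.convexHull(np.round((proj(c,b)+.5)*S).astype(np.int32))],True,(255,255,0),1)
    ctr=proj(c,[[.56,.2,.13]])[0] if n!="wrist" else np.array([256,150]); x,y=(ctr*S).astype(int)
    if n=="wrist": t=cv2.resize(big,(384,288))
    else: x0=max(0,x-192*1);y0=max(0,y-144); t=big[y0:y0+288,x0:x0+384]
    tiles.append(t)
tiles.append(np.zeros((288,384,3),np.uint8))
cv2.imwrite("pics/pre.png",np.vstack([np.hstack(tiles[:2]),np.hstack(tiles[2:])]))
print(st["tool_pos"],tcp(.16,.03)[0])
```

```text
[0.53402631 0.36683918 0.21294022] [0.53522951 0.36740623 0.21413222]
```

View pics/pre.png

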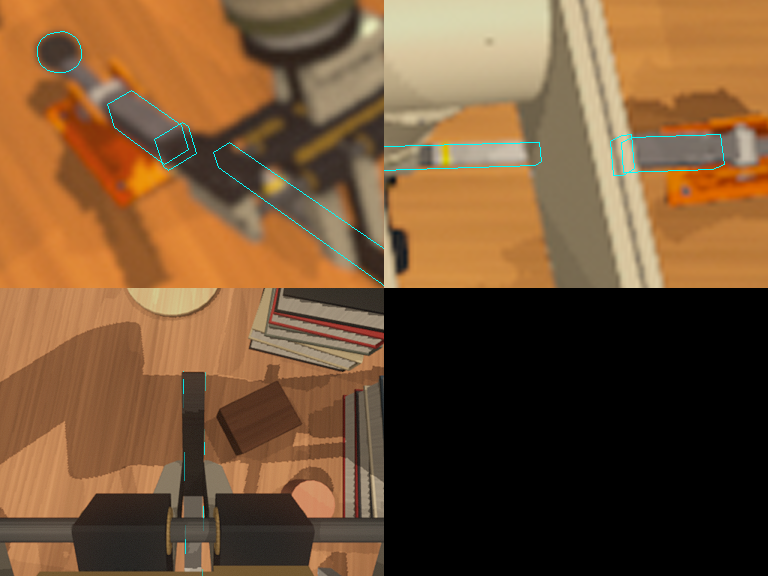

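In the pre-insertion overlay, the projected handle and socket agree with the images in both fixed views to about 1–2 mm, and the rubber grip sits centred in the jaws. Now I'll insert.

Run:
```python
from ins import *
rows([tcp(.14)+(3,),tcp(.10)+(3,),tcp(.075)+(3,)])
```

```text
9
[-0.011, 0.001, 0.009, 0.0, 0.0, 0.0],
[-0.022, 0.001, 0.017, -0.1, 0.1, 0.0],
[-0.034, 0.002, 0.026, -0.1, 0.1, 0.0],
[-0.047, 0.002, 0.026, -0.1, 0.1, 0.0],
[-0.06, 0.002, 0.026, -0.1, 0.1, 0.0],
[-0.074, 0.002, 0.026, -0.1, 0.1, 0.0],
[-0.082, 0.002, 0.026, -0.1, 0.1, 0.0],
[-0.09, 0.002, 0.026, -0.1, 0.1, 0.0],
[-0.099, 0.002, 0.026, -0.1, 0.1, 0.0],
```

Request:
{"method": "carry_out", "body": {"rows": [[-0.011,0.001,0.009,0,0,0],[-0.022,0.001,0.017,0,0,0],[-0.034,0.001,0.026,0,0,0],[-0.047,0.001,0.026,0,0,0],[-0.06,0.001,0.026,0,0,0],[-0.074,0.001,0.026,0,0,0],[-0.082,0.001,0.026,0,0,0],[-0.09,0.001,0.026,0,0,0],[-0.099,0.001,0.026,0,0,0],[-0.099,0.001,0.026,0,0,0]]}}

```text
t: 10.4
tool_pos: [0.5456, 0.2897, 0.1475]
orientation: [-1.831, -2.08, -0.422]
force: [-0.3, -0.4, -0.9]
opening: 0.0136
gripper_force: 50.0
```

```bash
cat > chk.py <<'E'
from ins import *
import sys
def view(out,ctrs,S=4,s=None):
    st=robot.read_state(); R=Rn.from_rotvec(st["orientation"]).as_matrix(); tiles=[]
    for n in("scene","top"):
        big=cv2.resize(robot.read_camera(n)[:,:,::-1],None,fx=S,fy=S,interpolation=cv2.INTER_CUBIC); c=cam(n)
        x,y=(proj(c,[ctrs])[0]*S).astype(int); x0=max(0,x-192);y0=max(0,y-200); tiles.append(big[y0:y0+400,x0:x0+384])
    cv2.imwrite("pics/"+out,np.hstack(tiles))
st=robot.read_state(); R=Rn.from_rotvec(st["orientation"]).as_matrix()
tip=st["tool_pos"]+R@tip_tool; d=tip-np.r_[J,.05]; Rj=down(JY+np.pi,A)
print("tip in socket axes (s, y, z):",np.round(Rj.T@d,4),"force",np.round(Rj.T@st["force"],1), "torque",np.round(st["wrist_torque"],2),st["gripper_force"],st["opening"])
E
python3 chk.py
```

```text
tip in socket axes (s, y, z): [ 0.0735  0.0002 -0.0016] force [-0.7 -0.3  0.6] torque [-0.32 -0.16  0.02] 49.99723255634308 0.013625433407909553
```

Request:
{"method": "carry_out", "body": {"rows": [[-0.008,0,0.001,0,0,0],[-0.016,0,0.001,0,0,0],[-0.024,0,0.001,0,0,0],[-0.032,0,0.001,0,0,0],[-0.038,0,0.001,0,0,0],[-0.042,0,0.001,0,0,0],[-0.045,0,0.001,0,0,0],[-0.047,0,0.001,0,0,0],[-0.047,0,0.001,0,0,0]]}}

```text
t: 11.52
tool_pos: [0.5512, 0.25, 0.1275]
orientation: [-1.828, -2.08, -0.425]
force: [-1.7, 5.5, 1.7]
opening: 0.0136
gripper_force: 50.0
```

Run:
```python
from chk import *
view("ins.png",[.56,.16,.1])
```

```text
tip in socket axes (s, y, z): [ 0.0287  0.0009 -0.0008] force [ 5.8 -1.   1. ] torque [0.66 0.02 0.  ] 49.99878466129303 0.013559558260195576
```

View pics/ins.png

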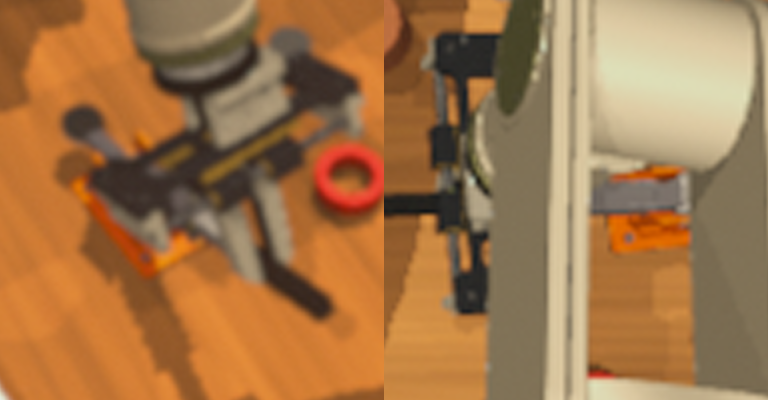

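Request:
{"method": "carry_out", "body": {"rows": [[-0.002,0,0,0,0,0],[-0.004,0,0,0,0,0],[-0.005,0,0,0,0,0],[-0.005,0,0,0,0,0]]}}

```text
t: 12.12
tool_pos: [0.552, 0.246, 0.1259]
orientation: [-1.828, -2.081, -0.427]
force: [-0.9, 7.3, 4.5]
opening: 0.0135
gripper_force: 50.0
```

Request:
{"method": "carry_out", "body": {"rows": [[0,0,0,0,0,0],[0,0,0,0,0,0],[0,0,0,0,0,0],[0,0,0,0,0,0]], "jaw": 130}}

```text
t: 12.62
tool_pos: [0.5516, 0.2441, 0.1242]
orientation: [-1.83, -2.08, -0.422]
force: [-0.1, -1.0, 0.8]
opening: 0.0444
gripper_force: 0.0
```

Run:
```python
from chk import *
p=st["tool_pos"]-R[:,2]*.07
rows([(p,R),((.57,.05,.27),down(1.6))],lin=.055,ang=9)
```

```text
tip in socket axes (s, y, z): [ 0.022   0.0004 -0.0007] force [-0.6 -0.2 -1.2] torque [-0.25 -0.13  0.01] 0.0 0.0444399534354785
6
[0.0, 0.0, -0.035, 0.0, 0.0, 0.0],
[0.0, 0.0, -0.07, 0.0, 0.0, 0.0],
[-0.028, -0.002, -0.107, -0.3, -6.5, 1.4],
[-0.056, -0.003, -0.143, -0.6, -13.0, 2.8],
[-0.084, -0.005, -0.18, -0.9, -19.5, 4.2],
[-0.111, -0.006, -0.216, -1.2, -25.9, 5.5],
```

Request:
{"method": "carry_out", "body": {"rows": [[0.0,0.0,-0.035,0.0,0.0,0.0],[0.0,0.0,-0.07,0.0,0.0,0.0],[-0.028,-0.002,-0.107,-0.3,-6.5,1.4],[-0.056,-0.003,-0.143,-0.6,-13.0,2.8],[-0.084,-0.005,-0.18,-0.9,-19.5,4.2],[-0.111,-0.006,-0.216,-1.2,-25.9,5.5],[-0.111,-0.006,-0.216,-1.2,-25.9,5.5],[-0.111,-0.006,-0.216,-1.2,-25.9,5.5]], "jaw": 0}}

```text
t: 13.62
tool_pos: [0.5698, 0.0518, 0.2687]
orientation: [-2.184, -2.253, -0.002]
force: [-0.6, 0.3, -0.2]
opening: 0.0929
gripper_force: 0.0
```

```bash
cat > m3.py <<'E'
from h import *
import sys
st=robot.read_state(); im=robot.read_camera("wrist"); c=cam("wrist",st); print(st["tool_pos"])
ov=cv2.resize(im[:,:,::-1],(800,600),interpolation=cv2.INTER_CUBIC); k=800/512
r=robot.outline_of("wrist","jack"); hd=robot.outline_of("wrist","handle"); print([(d["conf"],d["pixel"],d["pixels"].sum()) for d in r],[(d["conf"],d["pixel"],d["pixels"].sum()) for d in hd])
# orange base plate + cheeks + saddle fit; mask out handle part
jb=jack+[slope(30,260,7)]
m=r[0]["pixels"].copy()
if hd: m|=hd[0]["pixels"]
p=[float(v) for v in sys.argv[2:5]]
x,f=fit([(c,m.astype(np.float32))],jb,p); print("jack+handle",np.round(x,4),round(f,3))
for b in place(jb,x): cv2.polylines(ov,[cv2.convexHull(np.round((proj(c,b)+.5)*k).astype(np.int32))],True,(255,255,0),1)
cv2.imwrite("pics/"+sys.argv[1],ov)
E
python3 m3.py w3.png .572 .08 -1.4425
```

```text
[0.56982203 0.05178689 0.26874933]
[(0.74, [261.6, 127.5], np.int64(5597))] [(0.87, [252.5, 26.1], np.int64(934))]
jack+handle [ 0.573   0.0769 -1.4473] 0.038
```

View pics/w3.png

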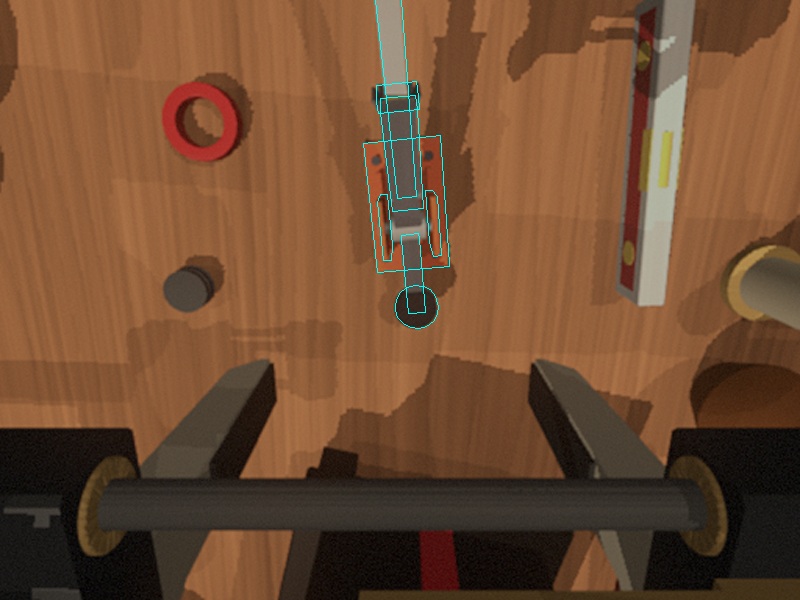

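The jack and handle now fit together as one model, at (0.573, 0.077, -1.447). The yellow band is no longer visible outside the flare at (397,92), and by kinematics the tip is 29 mm from the pivot, so the handle is home. Next I'll look closely at the chest's tape with the wrist camera.

Run:
```python
from h import *
rows([((.60,-.16,.38),down(1.4))])
```

```text
5
[-0.042, 0.005, -0.022, 0.0, 0.0, 2.3],
[-0.085, 0.009, -0.045, -0.1, 0.0, 4.6],
[-0.127, 0.014, -0.067, -0.1, -0.1, 6.9],
[-0.17, 0.019, -0.09, -0.1, -0.1, 9.2],
[-0.212, 0.024, -0.112, -0.2, -0.1, 11.5],
```

Request:
{"method": "carry_out", "body": {"rows": [[-0.042,0.005,-0.03,0,0,2.3],[-0.085,0.009,-0.06,0,0,4.6],[-0.127,0.014,-0.09,0,0,6.9],[-0.17,0.019,-0.112,0,0,9.2],[-0.212,0.024,-0.112,0,0,11.5],[-0.212,0.024,-0.112,0,0,11.5],[-0.212,0.024,-0.112,0,0,11.5]]}}

```text
t: 14.65
tool_pos: [0.6006, -0.1599, 0.3806]
orientation: [-2.4, -2.023, 0.0]
force: [0.1, 0.8, 0.4]
opening: 0.0933
gripper_force: 0.0
```

Run:
```python
from h import *
st=robot.read_state(); im=robot.read_camera("wrist"); c=cam("wrist",st); print(st["tool_pos"])
ov=cv2.resize(im[:,:,::-1],(800,600),interpolation=cv2.INTER_CUBIC); k=800/512
hsv=cv2.cvtColor(im,cv2.COLOR_RGB2HSV)
red=(((hsv[...,0]<5)|(hsv[...,0]>175))&(hsv[...,1]>200)&(hsv[...,2]>50)).astype(np.uint8)
n,l,s,ct=cv2.connectedComponentsWithStats(red)
for i in range(1,n):
    if s[i,4]>40: 
        print(s[i],np.round(ct[i],1)); ys,xs=np.where(l==i); b=cv2.boxPoints(cv2.minAreaRect(np.c_[xs,ys].astype(np.float32)))
        print([np.round(ray(c,q,.207)[:2],4).tolist() for q in b],[np.round(ray(c,q,.065)[:2],4).tolist() for q in b])
p=[.578,-.3297,-1.779]
tape=[box(-150,-105,-15,15,207,207.5),box(-165,-140,-15,15,45,65)]
for b in place(chest[:3]+tape,p): cv2.polylines(ov,[cv2.convexHull(np.round((proj(c,b)+.5)*k).astype(np.int32))],True,(255,255,0),1)
cv2.imwrite("pics/w4.png",ov); cv2.imwrite("pics/raw4.png",im[:,:,::-1])
```

```text
[ 0.60056986 -0.15987465  0.38058436]
[256 171  26  21 214] [266.9 181.7]
[[0.5947, -0.1802], [0.5986, -0.1577], [0.6255, -0.1623], [0.6221, -0.1849]] [[0.5866, -0.2226], [0.5922, -0.1907], [0.6303, -0.1973], [0.6255, -0.2293]]
```

View pics/w4.png

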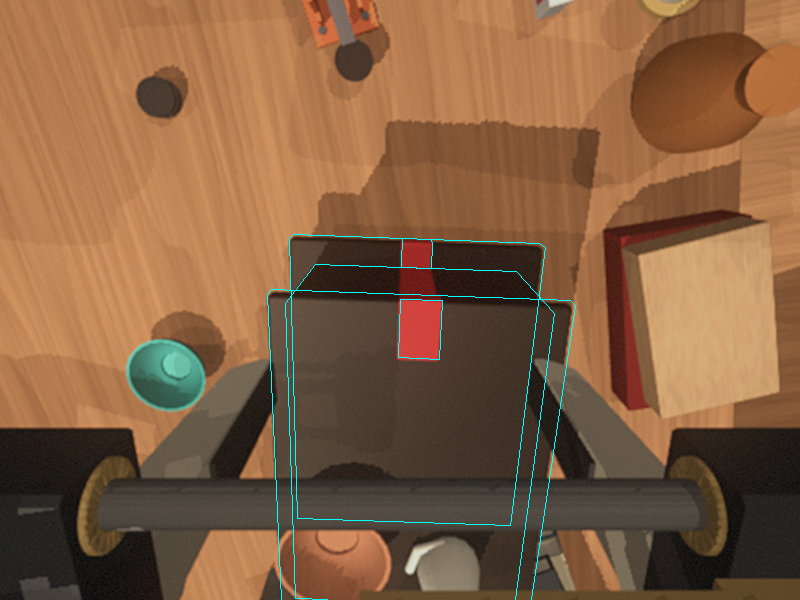

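The chest overlay matches to about 1 px (tape on top at (420,328), tape on the moulding at (417,253)), confirming chest = (0.578, -0.330, -1.779). The lift mark is therefore at (0.609, -0.183), and the jack pivot target is (0.624, -0.113). Next I'll grip the cheeks.

Run:
```python
from h import *
R=down(1.694)
rows([((.573,.0769,.17),R),((.573,.0769,.03),R)])
c=cam("top")
for p in [(465,165),(410,165)]: print(ray(c,np.array(p)*.64,.03))
```

```text
9
[0.038, -0.011, 0.035, 0.0, 0.0, -2.8],
[0.076, -0.022, 0.07, 0.0, 0.0, -5.6],
[0.114, -0.033, 0.106, 0.0, -0.1, -8.4],
[0.152, -0.044, 0.141, -0.1, -0.1, -11.2],
[0.19, -0.056, 0.176, -0.1, -0.1, -14.0],
[0.228, -0.067, 0.211, -0.1, -0.1, -16.8],
[0.228, -0.067, 0.258, -0.1, -0.1, -16.8],
[0.228, -0.066, 0.305, -0.1, -0.1, -16.8],
[0.228, -0.066, 0.351, -0.1, -0.1, -16.8],
[ 0.86704164 -0.08611463  0.03      ]
[0.86520836 0.02935082 0.03      ]
```

Request:
{"method": "carry_out", "body": {"rows": [[0.038,-0.011,0.01,0,0,-2.8],[0.076,-0.022,0.05,0,0,-5.6],[0.114,-0.033,0.1,0,0,-8.4],[0.152,-0.044,0.141,0,0,-11.2],[0.19,-0.056,0.176,0,0,-14],[0.228,-0.067,0.211,0,0,-16.8],[0.228,-0.067,0.25,0,0,-16.8],[0.228,-0.066,0.29,0,0,-16.8],[0.228,-0.066,0.325,0,0,-16.8],[0.228,-0.066,0.345,0,0,-16.8],[0.228,-0.066,0.351,0,0,-16.8],[0.228,-0.066,0.351,0,0,-16.8]]}}

```text
t: 16.2
tool_pos: [0.5747, 0.0759, 0.0317]
orientation: [-2.08, -2.354, -0.001]
force: [0.3, -0.4, 0.7]
opening: 0.0931
gripper_force: 0.0
```

Request:
{"method": "carry_out", "body": {"rows": [[0,0,0,0,0,0],[0,0,0,0,0,0],[0,0,0,0,0,0],[0,0,0,0,0,0],[0,0,0,0,0,0],[0,0,0,0,0,0],[0,0,0,0,0,0]], "jaw": 255, "force": 25}}

```text
t: 17.08
tool_pos: [0.5739, 0.0756, 0.0308]
orientation: [-2.08, -2.353, 0.001]
force: [-3.5, -0.8, 1.9]
opening: 0.0444
gripper_force: 25.0
```

Run:
```python
from h import *
st=robot.read_state(); print(st["tool_pos"],st["orientation"],st["opening"],st["gripper_force"])
p,R=st["tool_pos"],Rn.from_rotvec(st["orientation"]).as_matrix(); z=p[2]
T=down(-1.779+np.pi)
rows([((.6423,-.0254,z),T,6),((.6238,-.1130,z),T,5)])
```

```text
[0.5738952  0.07555194 0.03083796] [-2.08007674e+00 -2.35268224e+00  5.52150793e-04] 0.044406342377759554 24.994473159313202
11
[-0.018, 0.009, 0.0, 0.0, 0.0, 3.2],
[-0.036, 0.019, 0.0, 0.0, 0.0, 6.3],
[-0.054, 0.028, 0.0, 0.0, 0.0, 9.5],
[-0.072, 0.037, 0.0, 0.0, 0.0, 12.6],
[-0.09, 0.046, 0.0, -0.1, 0.0, 15.8],
[-0.109, 0.056, 0.0, -0.1, 0.0, 19.0],
[-0.126, 0.05, 0.0, -0.1, 0.0, 19.0],
[-0.142, 0.044, 0.0, -0.1, 0.0, 19.0],
[-0.159, 0.038, 0.0, -0.1, 0.0, 19.0],
[-0.176, 0.032, 0.0, -0.1, 0.0, 19.0],
[-0.193, 0.026, 0.0, -0.1, 0.0, 19.0],
```

Request:
{"method": "carry_out", "body": {"rows": [[-0.018,0.009,0,0,0,3.2],[-0.036,0.019,0,0,0,6.3],[-0.054,0.028,0,0,0,9.5],[-0.072,0.037,0,0,0,12.6],[-0.09,0.046,0,0,0,15.8],[-0.109,0.056,0,0,0,19],[-0.126,0.05,0,0,0,19],[-0.142,0.044,0,0,0,19],[-0.159,0.038,0,0,0,19],[-0.176,0.032,0,0,0,19],[-0.188,0.028,0,0,0,19],[-0.194,0.026,0,0,0,19]]}}

```text
t: 18.58
tool_pos: [0.6237, -0.1137, 0.0308]
orientation: [-2.44, -1.977, -0.002]
force: [1.1, 6.5, 0.7]
opening: 0.044
gripper_force: 25.0
```

Request:
{"method": "carry_out", "body": {"rows": [[0,0,0,0,0,0],[0,0,0,0,0,0]]}}

```text
t: 18.82
tool_pos: [0.6236, -0.1144, 0.0308]
orientation: [-2.441, -1.978, 0.001]
force: [-1.8, -3.9, 1.5]
opening: 0.0436
gripper_force: 25.0
```

```bash
python3 - <<'E'
from h import *
st=robot.read_state(); print(st["tool_pos"],st["orientation"],st["force"],st["opening"])
R=Rn.from_rotvec(st["orientation"]).as_matrix(); print("yaw",np.arctan2(R[1,0],R[0,0])-np.pi, "err in tool",R.T@(np.array([.6234,-.1147,.03])-st["tool_pos"]))
E
python3 m1.py | grep -A3 -E "chest|jack"
```

```text
[ 0.62362343 -0.11437968  0.03083412] [-2.44079750e+00 -1.97769706e+00  1.22397357e-03] [-1.7993025  -3.89876915  1.524149  ] 0.043571442166642695
yaw -1.7796527395922361 err in tool [-0.00035925 -0.00015166  0.0008344 ]
{('scene', 'chest'): 0.91, ('scene', 'jack'): 0.71, ('scene', 'handle'): 0.7, ('top', 'chest'): 0.92, ('top', 'jack'): 0.43, ('top', 'handle'): 0.75}
chest [ 0.569 -0.322 -1.775] both [array([ 0.5803, -0.3277, -1.7803]), np.float64(0.2692)]
    [array([ 0.5813, -0.324 , -1.7749]), np.float64(0.4149)]
    [array([ 0.5806, -0.3287, -1.7872]), np.float64(0.1187)]
jack [ 0.576  0.084 -1.511] both [array([ 0.5765,  0.0839, -1.5106]), np.float64(1.0)]
    [array([ 0.5765,  0.0839, -1.5106]), np.float64(1.0)]
    [array([ 0.5765,  0.0839, -1.5106]), np.float64(1.0)]
handle [ 0.479  0.351 -1.783] both [array([ 0.4786,  0.3511, -1.7828]), np.float64(1.0)]
```

Request:
{"method": "carry_out", "body": {"rows": [[0,0,0,0,0,0],[0,0,0,0,0,0],[0,0,0,0,0,0],[0,0,0,0,0,0]], "jaw": 60}}

```text
t: 19.73
tool_pos: [0.6238, -0.1135, 0.0307]
orientation: [-2.44, -1.977, -0.0]
force: [-0.3, 0.3, 0.6]
opening: 0.0705
gripper_force: 0.0
```

Run:
```python
from h import *
st=robot.read_state(); print(st["tool_pos"],st["opening"])
R=Rn.from_rotvec(st["orientation"]).as_matrix()
rows([(st["tool_pos"]+[0,0,.1],R),((.62,-.125,.30),R)])
```

```text
[ 0.62379082 -0.11352084  0.03065983] 0.07050894693190699
5
[0.0, 0.0, -0.05, 0.0, 0.0, 0.0],
[0.0, 0.0, -0.1, 0.0, 0.0, 0.0],
[-0.004, -0.001, -0.156, 0.0, 0.0, 0.0],
[-0.008, -0.001, -0.213, 0.0, 0.0, 0.0],
[-0.012, -0.002, -0.269, 0.0, 0.0, 0.0],
```

Request:
{"method": "carry_out", "body": {"rows": [[0,0,-0.04,0,0,0],[0,0,-0.1,0,0,0],[0,0,-0.16,0,0,0],[-0.015,0,-0.215,0,0,0],[-0.03,0,-0.26,0,0,0],[-0.03,0,-0.27,0,0,0],[-0.03,0,-0.27,0,0,0],[-0.03,0,-0.27,0,0,0]], "jaw": 255}}

```text
t: 20.72
tool_pos: [0.6169, -0.1426, 0.298]
orientation: [-2.437, -1.976, 0.003]
force: [0.6, 0.3, 0.7]
opening: 0.0005
gripper_force: 0.0
```

```bash
sed 's/^jb=.*/jb=[b for i,b in enumerate(jack) if i not in (3,6)]+[slope(30,260,7)]/' m3.py > m4.py
cat >> m4.py <<'E'
P=np.array([.578,-.3297,-1.779]); s=place([np.array([[.071,0,.037]])],x)[0][0]; d=s[:2]-P[:2]; cc,ss=np.cos(P[2]),np.sin(P[2])
print("saddle in chest frame",d@[cc,ss],d@[-ss,cc])
E
python3 m4.py w5.png .6237 -.1134 -1.779
```

```text
[ 0.61694692 -0.14257242  0.2980471 ]
[(0.7, [260.0, 114.3], np.int64(4524))] [(0.61, [261.2, 27.6], np.int64(777))]
jack+handle [ 0.6237 -0.1128 -1.7796] 0.072
saddle in chest frame -0.150636285601192 -0.00014000443108399353
```

View pics/w5.png

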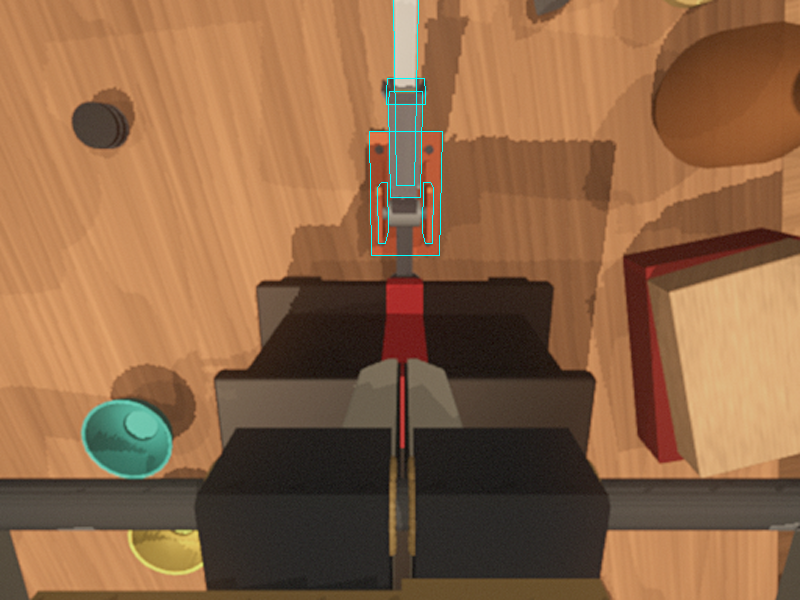

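The jack sits squarely under the tape (arm at (404,270), tape centre at (405,290)), and the saddle is within 1 mm of the lift mark. Next I'll press on the rubber grip 200 mm from the pivot, following the lever's arc.

```bash
cat > press.py <<'E'
from h import *
P=np.array([.6237,-.1130,.05]); Y=-1.7796+np.pi; S=.20
def pose(th,h=0):
    R=down(Y,np.radians(26)-th); return P+R[:,0]*S-R[:,2]*(.007+h),R
def lever():
    st=robot.read_state(); R=Rn.from_rotvec(st["orientation"]).as_matrix(); d=R.T@(st["tool_pos"]-P)
    e=st["tool_pos"]-P; u=np.array([np.cos(Y),np.sin(Y),0]); r=np.hypot(e@u,e[2])
    print("handle angle th≈",round(float(np.radians(26)-np.arctan2(e[2],e@u)+np.arcsin(.007/r)),3),"r",round(float(r),4),"lat",round(float(d[1]),4),"F",np.round(st["force"],1),"pos",np.round(st["tool_pos"],4))
E
python3 - <<'E'
from press import *
rows([(pose(0,.06)[0]+[0,0,.02],pose(0)[1]),pose(0,.006)])
E
```

```text
6
[0.045, 0.0, 0.02, -0.1, 6.5, 0.0],
[0.09, 0.0, 0.04, -0.1, 13.0, 0.0],
[0.136, 0.001, 0.061, -0.2, 19.5, 0.0],
[0.181, 0.001, 0.081, -0.2, 25.9, 0.0],
[0.193, 0.001, 0.115, -0.2, 25.9, 0.0],
[0.204, 0.001, 0.149, -0.2, 25.9, 0.0],
```

Request:
{"method": "carry_out", "body": {"rows": [[0.045,0,0.01,0,6.5,0],[0.09,0,0.03,0,13,0],[0.136,0.001,0.05,-0.1,19.5,0],[0.181,0.001,0.081,-0.2,25.9,0],[0.193,0.001,0.115,-0.2,25.9,0],[0.204,0.001,0.149,-0.2,25.9,0],[0.204,0.001,0.149,-0.2,25.9,0],[0.204,0.001,0.149,-0.2,25.9,0]]}}

```text
t: 21.88
tool_pos: [0.6612, 0.056, 0.1529]
orientation: [-2.187, -1.773, -0.507]
force: [-0.5, -0.6, 1.0]
opening: 0.0007
gripper_force: 0.0
```

Run:
```python
from press import *
lever()
rows([pose(0,0)+(1,)]+[pose(t)+(1,) for t in (.04,.08,.11,.14,.17,.20)])
```

```text
handle angle th≈ -0.048 r 0.2014 lat 0.0019 F [-0.5 -0.6  1. ] pos [0.6612 0.056  0.1529]
7
[-0.001, -0.002, 0.01, 0.2, 0.1, 0.1],
[-0.001, -0.002, 0.018, 0.2, -2.2, 0.0],
[-0.001, -0.002, 0.026, 0.2, -4.5, 0.0],
[-0.001, -0.002, 0.032, 0.2, -6.2, 0.0],
[-0.002, -0.002, 0.038, 0.2, -8.0, 0.0],
[-0.002, -0.002, 0.044, 0.2, -9.7, 0.0],
[-0.003, -0.002, 0.049, 0.2, -11.4, 0.0],
```

Request:
{"method": "carry_out", "body": {"rows": [[-0.001,-0.002,0.005,0.2,0,0],[-0.001,-0.002,0.01,0.2,0,0],[-0.001,-0.002,0.018,0.2,-2.2,0],[-0.001,-0.002,0.026,0.2,-4.5,0],[-0.001,-0.002,0.032,0.2,-6.2,0],[-0.002,-0.002,0.038,0.2,-8,0],[-0.002,-0.002,0.044,0.2,-9.7,0],[-0.003,-0.002,0.049,0.2,-11.4,0],[-0.003,-0.002,0.049,0.2,-11.4,0]]}}

```text
t: 23.0
tool_pos: [0.664, 0.0744, 0.1083]
orientation: [-2.307, -1.872, -0.294]
force: [-3.5, -6.2, 12.8]
opening: 0.0004
gripper_force: 6.9
```

Run:
```python
from press import *
lever()
rows([pose(t)+(1,) for t in (.23,.26,.29,.32,.345,.37,.39)])
```

```text
handle angle th≈ 0.194 r 0.2003 lat 0.0009 F [-3.5 -6.2 12.8] pos [0.664  0.0744 0.1083]
7
[0.0, -0.001, 0.007, 0.1, -1.6, 0.1],
[0.0, -0.001, 0.013, 0.1, -3.3, 0.1],
[0.0, -0.001, 0.019, 0.1, -5.0, 0.1],
[-0.001, -0.001, 0.025, 0.1, -6.7, 0.1],
[-0.001, -0.001, 0.03, 0.1, -8.2, 0.1],
[-0.002, -0.001, 0.035, 0.1, -9.6, 0.1],
[-0.002, -0.001, 0.039, 0.1, -10.7, 0.1],
```

Request:
{"method": "carry_out", "body": {"rows": [[-0.001,0,0.004,0,-0.8,0],[-0.001,0,0.007,0,-1.6,0],[-0.002,0,0.01,0,-2.4,0],[-0.002,0,0.013,0,-3.3,0],[-0.002,0,0.016,0,-4.1,0],[-0.002,0,0.019,0,-5,0],[-0.003,0,0.022,0,-5.8,0],[-0.003,0,0.025,0,-6.7,0],[-0.003,0,0.025,0,-6.7,0]]}}

```text
t: 24.12
tool_pos: [0.6655, 0.0796, 0.0845]
orientation: [-2.37, -1.924, -0.167]
force: [-3.3, 3.0, 14.3]
opening: 0.0004
gripper_force: 7.4
```

```bash
cat > tilt.py <<'E'
from press import *
# lift from tape on chest top & chest silhouettes: fit tilt about far feet edge
lever()
from scipy.optimize import minimize_scalar
p=[.5803,-.3277,-1.779]
def tilted(B,a):  # rotate about y axis at x=+.156,z=0: raise -x end
    c,s=np.cos(a),np.sin(a); out=[]
    for b in B:
        d=b-[.156,0,0]; out.append(np.c_[d[:,0]*c+d[:,2]*s,d[:,1],-d[:,0]*s+d[:,2]*c]+[.156,0,0])
    return out
im=robot.read_camera("scene"); c=cam("scene"); r=robot.outline_of("scene","chest")
m=cv2.morphologyEx(r[0]["pixels"].astype(np.uint8),cv2.MORPH_CLOSE,np.ones((25,25))).astype(np.float32)
def f(v):
    q=render(c,tilted(chest,v[3]),v[:3]); return 1-np.minimum(q,m).sum()/np.maximum(q,m).sum()
b=min((minimize(f,np.r_[p,a],method="Nelder-Mead",options=dict(initial_simplex=np.array([np.r_[p,a]]+[np.r_[p,a]+np.eye(4)[i]*[.004,.004,.01,.03][i] for i in range(4)]),xatol=1e-4,fatol=1e-5)) for a in(0,.05)),key=lambda b:b.fun)
print("chest fit",np.round(b.x,4),round(b.fun,3),"lift at feet mm",round(1000*.294*np.sin(b.x[3]),1))
x,y=proj(c,[[.61,-.17,.05]])[0].astype(int)
t=cv2.resize(im[max(0,y-75):y+75,max(0,x-100):x+100,::-1],(800,600),interpolation=cv2.INTER_CUBIC); cv2.imwrite("pics/lift.png",t)
E
python3 tilt.py
```

```text
handle angle th≈ 0.315 r 0.2001 lat 0.0014 F [-3.3  3.  14.3] pos [0.6655 0.0796 0.0845]
chest fit [ 0.5808 -0.3257 -1.7764  0.0497] 0.469 lift at feet mm 14.6
```

Request:
{"method": "carry_out", "body": {"rows": [[0,0,0.003,0,-0.8,0],[0,-0.001,0.006,0,-1.6,0],[0,-0.001,0.009,0,-2.5,0],[0,-0.001,0.012,0,-3.4,0],[0,-0.001,0.012,0,-3.4,0],[0,-0.001,0.012,0,-3.4,0]]}}

```text
t: 24.98
tool_pos: [0.6654, 0.0813, 0.0731]
orientation: [-2.403, -1.949, -0.1]
force: [-1.3, 3.0, 15.5]
opening: 0.0004
gripper_force: 7.7
```

```bash
python3 tilt.py
```

```text
handle angle th≈ 0.373 r 0.2 lat 0.0009 F [-1.3  3.  15.5] pos [0.6654 0.0813 0.0731]
chest fit [ 0.5801 -0.327  -1.7759  0.0547] 0.411 lift at feet mm 16.1
```

View pics/lift.png

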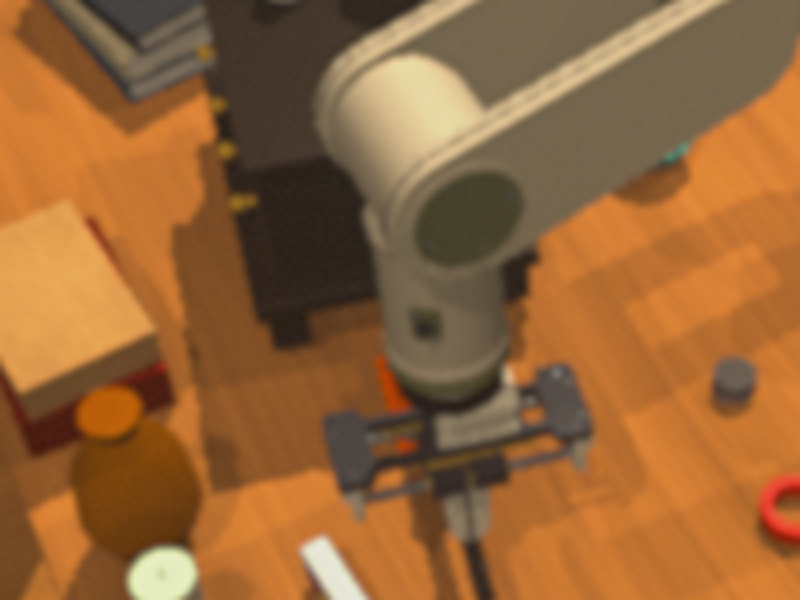

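The last crop shows the far lift-end foot at (292,330) and the lever pressed. I'll work out the lift from the pixel shift of that corner against the first picture.

```bash
cat > lift.py <<'E'
from press import *
from tilt import tilted
a0=cv2.imread("pics/scene0.png"); b0=robot.read_camera("scene")[:,:,::-1].copy(); c=cam("scene"); p=[.5803,-.3277,-1.779]
cv2.imwrite("pics/now.png",b0)
for nm,pt in [("moulding corner/foot",[-.15,.115,.045]),("top corner",[-.15,.11,.207]),("far top corner",[.15,.11,.207]),("vase(static)",None)]:
    if pt is None: q0=np.array([143,218.]); pr=None
    else:
        P0=np.array([pt]); q0=proj(c,place([P0],p)[0])[0]; pr={h:np.round(proj(c,place(tilted([P0],h/294),p)[0])[0]-q0,1).tolist() for h in (10,15,20)}
    x,y=np.round(q0).astype(int); w=11
    g=lambda i:cv2.resize(cv2.cvtColor(i,cv2.COLOR_BGR2GRAY),None,fx=4,fy=4,interpolation=cv2.INTER_CUBIC)
    A,B=g(a0),g(b0); T=A[4*(y-w):4*(y+w),4*(x-w):4*(x+w)]; S=B[4*(y-w-8):4*(y+w+8),4*(x-w-8):4*(x+w+8)]
    r=cv2.matchTemplate(S,T,cv2.TM_CCOEFF_NORMED); _,mx,_,l=cv2.minMaxLoc(r)
    print(nm,q0.round(),"shift px",(l[0]-32)/4,(l[1]-32)/4,"score",round(mx,3),"pred",pr)
E
python3 lift.py
```

```text
handle angle th≈ 0.373 r 0.2 lat 0.0008 F [-1.1  2.3 15.3] pos [0.6654 0.0812 0.0732]Traceback (most recent call last):
  File "lift.py", line 2, in <module>
    from tilt import tilted
  File "tilt.py", line 12, in <module>
    m=cv2.morphologyEx(r[0]["pixels"].astype(np.uint8),cv2.MORPH_CLOSE,np.ones((25,25))).astype(np.float32)
                       ~^^^
IndexError: list index out of range
```

```bash
sed -n '/^def tilted/,/return out/p' tilt.py > tl.py; sed -i '1i from h import *' tl.py; sed -i 's/from tilt/from tl/' lift.py; python3 lift.py
```

```text
moulding corner/foot [177. 178.] shift px -0.5 -2.5 score 0.995 pred {10: [-0.5, -2.3], 15: [-0.8, -3.5], 20: [-1.1, -4.7]}
top corner [171. 145.] shift px -0.5 -3.5 score 0.951 pred {10: [-0.9, -3.9], 15: [-1.3, -5.8], 20: [-1.8, -7.8]}
far top corner [157.  86.] shift px -0.75 -0.75 score 0.99 pred {10: [-0.3, -1.2], 15: [-0.4, -1.8], 20: [-0.6, -2.4]}
vase(static) [143. 218.] shift px 0.0 0.0 score 0.972 pred None
```

The lift is about 10–11 mm, because play in the socket takes up some of the handle travel. I'll press further for margin.

Request:
{"method": "carry_out", "body": {"rows": [[0,0,0.003,0,-0.8,0],[0,0,0.006,0,-1.6,0],[0,0,0.009,0,-2.5,0],[0,0,0.012,0,-3.4,0],[0,0,0.015,0,-4.2,0],[0,0,0.015,0,-4.2,0],[0,0,0.015,0,-4.2,0]]}}

```text
t: 26.1
tool_pos: [0.6657, 0.0824, 0.0581]
orientation: [2.439, 1.979, 0.012]
force: [-1.5, 2.8, 15.9]
opening: 0.0004
gripper_force: 7.8
```

```bash
python3 lift.py; python3 -c "
from press import *
lever()"
```

```text
moulding corner/foot [177. 178.] shift px -0.75 -3.75 score 0.99 pred {10: [-0.5, -2.3], 15: [-0.8, -3.5], 20: [-1.1, -4.7]}
top corner [171. 145.] shift px -0.75 -4.75 score 0.917 pred {10: [-0.9, -3.9], 15: [-1.3, -5.8], 20: [-1.8, -7.8]}
far top corner [157.  86.] shift px -1.25 -1.25 score 0.985 pred {10: [-0.3, -1.2], 15: [-0.4, -1.8], 20: [-0.6, -2.4]}
vase(static) [143. 218.] shift px 0.0 0.0 score 0.97 pred None
handle angle th≈ 0.448 r 0.2001 lat 0.0008 F [-1.2  2.9 15.1] pos [0.6657 0.0824 0.0581]
```

Run:
```python
from press import *
for n in("scene","top"):
    robot.read_camera(n)
    for t in("cat","dish"): print(n,t,[(d["conf"],d["pixel"],int(d["pixels"].sum())) for d in robot.outline_of(n,t)])
lever(); print(robot.read_state()["t"]); print(robot.close_job())
```

```text
scene cat [(0.77, [177.5, 84.6], 278), (0.53, [184.0, 116.4], 3442)]
scene dish [(0.57, [209.4, 82.5], 374)]
top cat [(0.6, [436.6, 174.9], 424)]
top dish [(0.78, [402.0, 282.4], 685), (0.69, [421.7, 212.5], 856), (0.56, [358.7, 280.8], 676)]
handle angle th≈ 0.448 r 0.2001 lat 0.0008 F [-1.5  2.7 16.1] pos [0.6657 0.0824 0.0582]
26.45
the job is handed in; nothing more can be done
None
```

I handed the job in at 26.5 s with the arm still pressing the handle down. The handle is home in the socket and the saddle was set within about 1 mm of the red-taped lift point. From the image shift I estimate the far lift-end foot at 14–15 mm clear; the arm hid the other foot, so I'm assuming an even lift there. The cat and dish still show standing on the chest.

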